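# Transfer a wafer box between stands with a lifter

## Task

Pick up the flat-bladed lifter by its handle, slide its blade under the round wafer box on the low stand and carry the box level to the tall stand, lowering it between the four corner pins so that it rests flat on the two rails. Draw the blade out and lay the lifter back flat on the bench. Touch the box with nothing but the lifter, do not let it tip or fall, and leave the bottle, jar and label roll where they stand.

Things in the scene. Friction and masses are not known exactly. Their poses are not given: they have to be found in the camera images.
- lifter: Lifter, a cranked spatula: flat dark steel blade, black handle; loose, 0.2 kg, starts blade flat on the bench. Origin on its underside below the grip point; +x to the blade's tip, z up. In mm: blade z 0 to 3, x 30 to 126, 46 wide. Neck 24 wide slopes back from x 36 (blade) up to x 13. Handle bar x -60 to 30, 18 wide, z 31 to 53. Rear foot x -59 to -41, 44 wide, down to z 0.
- lifter_grip (a point): Middle of the lifter's handle, 42 mm above its underside: grasp here from above, closing across the 18 mm width. The middle of the box should come about 100 mm ahead of this point along +x. Axes as the lifter.
- wafer_box: Round flat single-wafer box, white top, 115 mm diameter (a small latch tab sticks out to 64 mm from the centre), 16 mm high, about 0.06 kg. Too wide for the gripper. Origin at the centre of its underside, z up. Starts on the low stand.
- low_stand: Low fixed aluminium pedestal, rails' top 105 mm above the bench. Origin at its foot's centre, x along its channel, the -x end faces the robot: enter there with the blade along +x. In mm: plate 112 x 108 with two grey rails along x (112 long, 14 wide, 16 high, at y = +-45); the box lies across them over a channel 76 wide, 16 high. Pins (8 across, 11 high) at x +-50, y +-43: 5 mm of play.
- low_stand_nest (a point): Centre of the low stand's nest at the height of the rails' top (where the box's origin is at the start). Axes as the stand.
- tall_stand: The tall pedestal, the same in all but height: rails' top 145 mm above the bench. Fixed, starts empty. Origin at the centre of its foot, x along its channel. It and the low stand may have changed places.
- tall_stand_nest (a point): Centre of the tall stand's nest at the height of the rails' top, where the box's origin has to come. Axes as the stand.
- label_roll: Bystander: white label roll lying flat, 72 mm across, 30 mm high, loose. Origin under its centre.
- cot_jar: Bystander: jar, 60 mm across, 70 mm high, loose. Origin under its centre.
- oil_bottle: Bystander: small bottle, 40 mm across, 120 mm high, loose. Origin under its centre.
Mind the look-alikes: they are no part of the job. What is shaped like the wafer_box but yellow is not meant.

How it is judged (in metres and radians):
On the way, in this order (a step that is already met when the one before it is completed fails the run):
1. the box is carried on the lifter's blade, clear of the low stand (contact force between wafer_box and lifter above 0.15 N and contact force between wafer_box and low_stand below 0.03 N and z of wafer_box in the frame of low_stand_nest above 0.015 m and x of wafer_box in the frame of lifter between 0.06 and 0.14 m), for 0.3 s.
2. the box rests in the tall stand's nest and the blade no longer touches it (horizontal distance between wafer_box and tall_stand_nest below 0.009 m and z of wafer_box in the frame of tall_stand_nest between -0.004 and 0.004 m and angle between wafer_box's own z axis and vertical below 0.06 rad and contact force between wafer_box and lifter below 0.03 N), for 0.2 s.
At the end, for the whole second after the job is handed in: The box lies still and flat (0.06 rad) on the tall stand's rails, centre within 9 mm of the nest's centre and 4 mm of the rails' height, not touching the lifter; the lifter lies still, the right way up on the bench (origin within 8 mm of bench height, tilt under 0.1 rad) (all of step 2 and linear speed of each of wafer_box, lifter below 0.02 m/s and height (world z) of lifter between -0.008 and 0.008 m and angle between lifter's own z axis and vertical below 0.1 rad).
It fails at once if the arm or gripper touches the box (contact force between wafer_box and the fingers above 0.3 N or contact force between wafer_box and the arm above 0.3 N).
It fails at once if the box is tipped by more than 0.3 rad (angle between wafer_box's own z axis and vertical above 0.3 rad).
It fails at once if the box falls below the stands (height (world z) of wafer_box below 0.085 m).
It fails at once if a bystander is moved by more than 30 mm (distance of any of label_roll, cot_jar, oil_bottle from where it was at the start of the episode above 0.03 m).
It also fails if it takes over 67 s, if anything falls off the work surface, if the arm or the gripper's body presses on something with over 40 N, if the wrist force passes 120 N, or if a joint passes its speed limit or range.

## Robot

A 6-joint arm with a two-finger parallel gripper is mounted at the origin on the work surface; the furniture and walls round the work are solid. World frame = base frame: x ahead of the robot, y to its left, z up, the work surface at z = 0. Lengths are in mm, angles in rad, forces in N, time in s.
With the tool pointing down it reaches from about 275 to 750 mm from the base axis. Payload 10.2 kg.
Tool frame: the origin (TCP) lies midway between the tips of the shut fingers; the grasp point (between the pads) lies 19 mm behind it; z points along the fingers, y is the direction in which the jaws open and shut (so a half turn about z gives the same grasp; the last joint's range is limited). The gripper opens to 85 mm and grips with 20 to 120 N. Pads are 22 mm wide; open, the fingers measure 114 mm over their backs; the gripper's body (76 mm by 85 mm) begins 54 mm behind the grasp point. The pads swing forward as they close: fully open they stand 13 mm farther back than shut.
Start: joints at [-1.545, 0.313, 1.498, -0, 1.331, -0.223], TCP at [129.263, -508.844, 231.294] pointing down, gripper open.
Joint ranges: [-2.94, 2.94], [-0.97, 2.17], [0.19, 2.56], [-1.23, 4.37], [0.02, 3.11], [-2.88, 2.88]. Speed limits (rad/s): [2.39, 2.39, 3.01, 3.14, 3.14, 3.14].

## Interface

Orientations are given as a unit quaternion [w, x, y, z].
In Python, from rig import sense, optics, ctrl gives the robot as it stands.
- The arm moves only by the tool play_rows, never from a script. Its argument "plan" is a list of rows, each a list of 7 numbers: the shift along the world's x, y, z in mm, then the turn, a rotation vector about the world's x, y, z in rad, then the opening, from -1 (shut) to 1 (fully open), so that 0 is half open. A call has 1 to 5 rows; each row shifts and turns the pose as measured when the row begins; what a row does not reach is not made up. A row lasts 1/12 s, in which the tool goes at most 41.7 mm and 7.16 degrees, less where a joint would pass 70% of its speed; a pose out of reach is approached as far as the arm can. A call is refused whole if a number of a shift passes 41.7 or a number of a turn 0.125, either way. A call with a gripper value outside its range is refused whole. The fingers move at their own pace and stop on an object; "grip_force" is the grip in N (left out, the last holds). Time passes only in rows, so rows that do not move let the fingers close. It gives the time, the measured TCP pose, the force and the opening at its end, in the units of the state.
- sense(): the state, without advancing time (a new reading comes with each control period).
- optics.capture(name): name is "side" or "top"; returns a dict with "img" (480x640x3 uint8, blue, green, red), "fx", "fy", "cx", "cy" (pixels), "world_to_cam" (4x4, takes a point from world to camera coordinates). Camera axes: x right, y up, looking along -z (the intrinsics and any distortion apply to the point x, -y, -z); pixel columns grow to the right and rows downward; lengths in mm; the calibration is good to about 2 mm. A picture is of the moment at which its call begins. There is no depth.
- ctrl.finish_job(): hands the job in, once; it reports no verdict.
The state is a dict: "time_s": time; "joints": joint angles; "dq": joint speeds; "tau": joint torques, N m; "eef_pos": TCP position; "ee_rot": TCP orientation; "force": force on the tool from outside, world axes, zero at the start; "wrist_torque": the same for the moment, N m; "grip_width": opening from 0.0 (shut) to 1.0 (fully open).
Only numpy, scipy, OpenCV 4.12 (cv2) and the standard library are available. Lean on these libraries where they do the work, as an engineer would, in place of code of your own. Each camera call takes 0.05 s, during which the arm holds its last target. There are 200 camera calls.

## Working session

There is one attempt and no reset: what is moved stays moved. The work goes in short steps, Python scripts to look and compute and a tool call to move; the robot and the scene stay as the last step left them, time stands still between calls to the robot, and variables do not carry over. Pictures are saved under pics/ and viewed, about 8 in all and at most 12, crops included, and the job is handed in when it is done.

Besides the shell and the picture viewer there is one more tool, called as name(argument=value, ...) on one line, values as JSON. play_rows: Moves the arm, as the interface text tells. Its arguments: {"type":"object","properties":{"plan":{"type":"array"},"grip_force":{"type":"number"}},"required":["plan"]}

```bash
mkdir -p pics; cat > h.py <<'E'
import numpy as np, cv2
from rig import sense, optics, ctrl
def cap(n,f):
    d=optics.capture(n); cv2.imwrite('pics/'+f,d['img']); np.savez('pics/'+f+'.npz',**d); return d
def ray(d,u,v,z):
    M=np.array(d['world_to_cam']); R=M[:3,:3]; t=M[:3,3]
    c=-R.T@t; r=R.T@np.array([(u-d['cx'])/d['fx'],-(v-d['cy'])/d['fy'],-1.])
    return c+r*(z-c[2])/r[2]
def proj(d,p):
    M=np.array(d['world_to_cam']); q=M[:3,:3]@np.array(p,float)+M[:3,3]
    return d['cx']+d['fx']*q[0]/-q[2], d['cy']+d['fy']*q[1]/q[2]
E
python3 - <<'E'
from h import *
for n in('top','side'):
    d=cap(n,n+'0.png'); print({k:(v if k!='world_to_cam' else np.round(v,3).tolist()) for k,v in d.items() if k!='img'})
print(sense())
E
```

```text
{'fx': 573.9114684711521, 'fy': 573.9114684711521, 'cx': 316.0346887563791, 'cy': 241.5513137840884, 'world_to_cam': [[-0.025, -1.0, -0.019, 165.2], [0.992, -0.028, 0.123, -467.429], [-0.124, -0.015, 0.992, -1250.773], [0.0, 0.0, 0.0, 1.0]]}
{'fx': 519.3332202371375, 'fy': 519.3332202371375, 'cx': 319.8732191837741, 'cy': 240.7174640536841, 'world_to_cam': [[-0.991, 0.132, -0.012, 463.279], [-0.106, -0.736, 0.669, 93.465], [0.079, 0.665, 0.743, -1191.265], [0.0, 0.0, 0.0, 1.0]]}
{'time_s': 0.1, 'joints': array([-1.54539883e+00,  3.13406315e-01,  1.49832941e+00, -8.58977641e-06,
        1.33097739e+00, -2.23398161e-01]), 'dq': array([ 0.00097552, -0.00191761, -0.00328106,  0.00107189, -0.00066299,
        0.00248787]), 'tau': array([ 3.03441244e-03, -4.12894464e+01, -2.60140836e+01, -2.07011713e-04,
        3.01766107e-03, -6.07799933e-06]), 'eef_pos': array([ 129.25585823, -508.62070617,  230.79795061]), 'ee_rot': array([-5.57902423e-04,  9.92272280e-01,  1.24078233e-01,  5.12217551e-05]), 'force': array([ 0.31721502,  0.43574553, -0.16302025]), 'wrist_torque': array([ 0.00964916,  0.0020986 , -0.01346864]), 'grip_width': 1.0034568007780176}
```

View pics/top0.png

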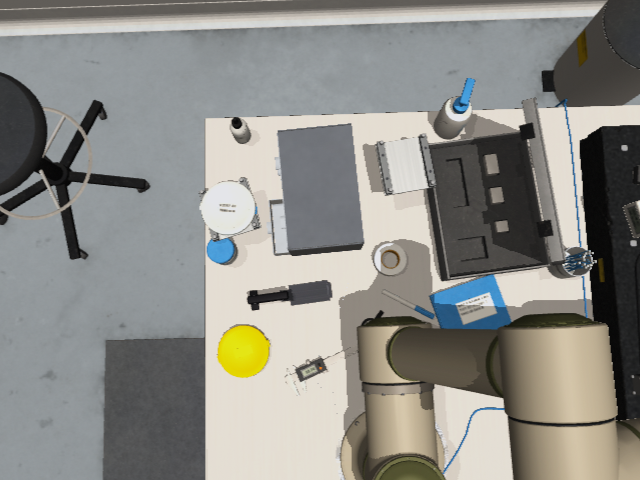

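View pics/side0.png

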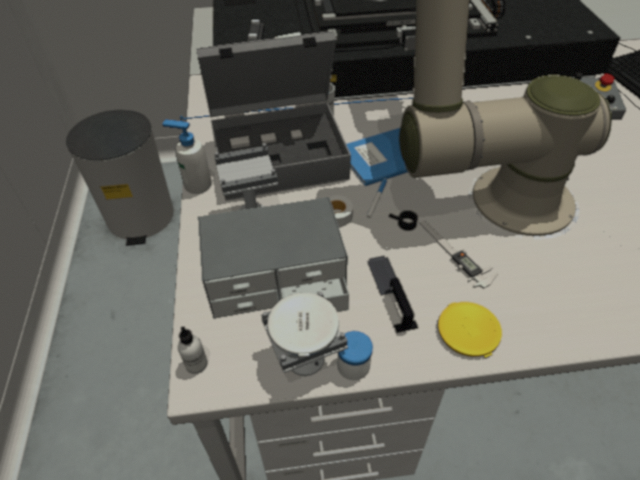

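```bash
python3 - <<'E'
from h import *
a=cv2.imread('pics/top0.png'); b=cv2.imread('pics/side0.png')
r=lambda i,x0,y0,w,h:cv2.resize(i[y0:y0+h,x0:x0+w],(400,300),interpolation=cv2.INTER_CUBIC)
cv2.imwrite('pics/c1.png',np.vstack([np.hstack([r(a,190,165,160,120),r(a,340,110,120,90)]),np.hstack([r(b,250,260,160,120),r(b,190,130,120,90)])]))
E
```

```text
(no output)
```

View pics/c1.png

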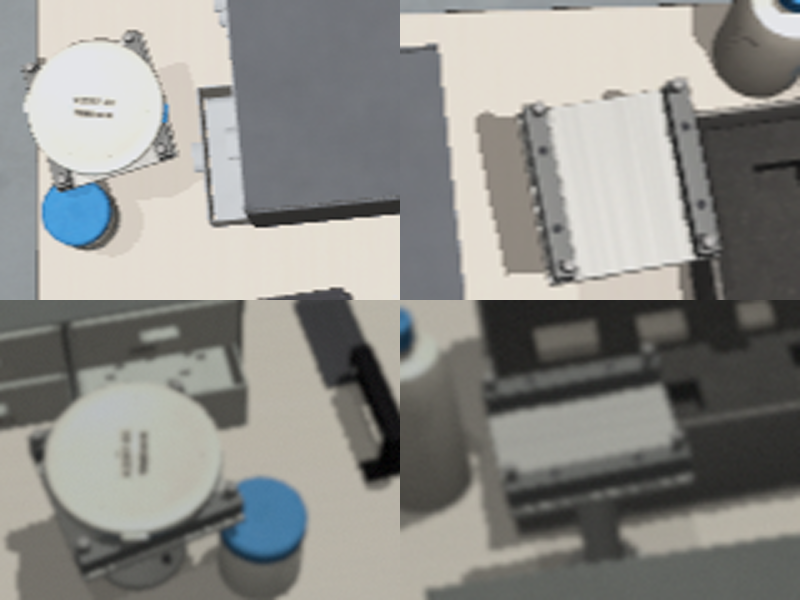

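```bash
cat > m.py <<'E'
from h import *
t=dict(np.load('pics/top0.png.npz')); s=dict(np.load('pics/side0.png.npz'))
def stand(px,z):
    P=np.array([ray(t,u,v,z)[:2] for u,v in px]); print(np.round(P,1).tolist()); 
    print('c',P.mean(0).round(1)); 
    for i in range(4):
        e=P[(i+1)%4]-P[i]; print('edge',i,np.hypot(*e).round(1),np.degrees(np.arctan2(e[1],e[0])).round(1))
stand([(243.2,179.8),(202,193.8),(214.8,237),(256,225)],116)
stand([(381.1,143),(423.4,136.4),(432.4,182.9),(389.5,191)],156)
def blob(d,m,z,name):
    n,l,st,c=cv2.connectedComponentsWithStats(m.astype(np.uint8))
    k=[i for i in range(1,n) if st[i,4]>60]
    for i in k:
        r=cv2.minAreaRect(np.argwhere(l==i)[:,::-1].astype(np.float32)); print(name,c[i].round(1),st[i],ray(d,*c[i],z).round(1),[ray(d,*p,z)[:2].round(0).tolist() for p in cv2.boxPoints(r)])
im=t['img'].astype(int); g=im.sum(2)/3
yy,xx=np.mgrid[:480,:640]
roi=lambda x0,y0,x1,y1:(xx>=x0)&(xx<x1)&(yy>=y0)&(yy<y1)
blob(t,roi(240,270,345,320)&(g<100),3,'lift')
blob(t,roi(240,270,345,320)&(g<45),53,'handle')
sat=im.max(2)-im.min(2)
blob(t,roi(195,170,265,240)&(g>215)&(sat<12),121,'box')
blob(t,roi(200,230,245,270)&(im[...,0]-im[...,2]>60),70,'jar')
ims=s['img'].astype(int); gs=ims.sum(2)/3
for n,(u,v),z in [('bottle',(240,128),110),('roll',(390,259),30),('pumpbot',(455,115),150)]: print(n,ray(t,u,v,z).round(0))
# cabinet corners two-view: top (278,130),(352,124),(364,249),(286,255); side far/near corners
def tri(a,b):
    A=[];B=[]
    for d,(u,v) in((t,a),(s,b)):
        p=ray(d,u,v,0);q=ray(d,u,v,300);r=(q-p)/np.linalg.norm(q-p);N=np.eye(3)-np.outer(r,r);A.append(N);B.append(N@p)
    return np.linalg.lstsq(np.vstack(A),np.hstack(B),rcond=None)[0].round(0)
print('cab',tri((278,130),(210,278)),tri((286,251),(345,250)),tri((362,243),(332,200)),tri((352,124),(201,218)))
print('case lid',tri((525,100),(203,48)),tri((562,262),(335,36)))
E
python3 m.py
```

```text
[[596.9, 302.1], [569.3, 389.6], [476.5, 362.8], [499.4, 276.2]]
c [535.5 332.6]
edge 0 91.7 107.5
edge 1 96.6 -163.9
edge 2 89.6 -75.2
edge 3 100.9 14.9
[[656.0, 12.1], [667.2, -75.0], [569.4, -88.5], [555.2, -0.9]]
c [611.9 -38.1]
edge 0 87.8 -82.7
edge 1 98.7 -172.2
edge 2 88.7 99.2
edge 3 101.6 7.4
lift [293.8 294.1] [ 247  280   85   30 1299] [356.9 206.3   3. ] [[367.0, 315.0], [389.0, 125.0], [344.0, 120.0], [322.0, 309.0]]
handle [267.5 297.5] [248 291  45  19 440] [349.4 260.8  53. ] [[365.0, 303.0], [362.0, 207.0], [323.0, 208.0], [326.0, 303.0]]
box [227.4 207.4] [ 200  182   54   52 2079] [537.6 335.  121. ] [[564.0, 408.0], [611.0, 309.0], [511.0, 262.0], [465.0, 360.0]]
jar [220.2 250.3] [207 238  27  25 533] [453.5 360.1  70. ] [[481.0, 389.0], [480.0, 332.0], [427.0, 332.0], [429.0, 389.0]]
bottle [712. 309. 110.]
roll [428. -10.  30.]
pumpbot [ 713. -143.  150.]
cab [693. 227. 125.] [445. 212. 138.] [452.  57. 116.] [710.  68. 114.]
case lid [ 679. -232.  305.] [ 392. -286.  281.]
```

```bash
cat >> m.py <<'E'
print('----')
h=roi(240,270,345,320)
blob(t,h&(g<100)&(g>48)&(xx>288),3,'blade')
blob(t,h&(g<48)&(xx<292),53,'handle')
blob(s,roi(360,245,430,340)&(gs<100)if 0 else ((xx>360)&(xx<430)&(yy>245)&(yy<340)&(gs<90)),3,'sideall')
for r in range(278,312): print(''.join('#' if g[r,c]<35 else '+' if g[r,c]<60 else '-' if g[r,c]<110 else '.' for c in range(243,336)))
E
python3 m.py | sed '1,/----/d'
```

```text
blade [310.4 292.1] [289 280  43  25 795] [360.5 168.8   3. ] [[378.0, 222.0], [389.0, 125.0], [344.0, 120.0], [332.0, 216.0]]
handle [267.6 297.5] [248 289  44  21 445] [349.5 260.6  53. ] [[364.0, 304.0], [367.0, 210.0], [327.0, 209.0], [325.0, 303.0]]
sideall [392.6 291.5] [ 368  257   50   77 1381] [352.  214.7   3. ] [[387.0, 129.0], [338.0, 112.0], [322.0, 300.0], [366.0, 313.0]]
.............................................................................................
.............................................................................................
...............................................................................-----.........
.........................................................................-----------.........
...................................................................--------------------......
.............................................................--------------------------......
......................................................----------------------------------.....
..............................................-------
[... 1784 characters left out ...]
----......................................
........-++++++-.............................................................................
........-+++++++.............................................................................
.........+++++++.............................................................................
.........++++++#.............................................................................
.........#+###+-.............................................................................
.............................................................................................
.............................................................................................
```

play_rows(plan=[[20,32,8,0,0,0.07,1],[20,32,8,0,0,0.07,1],[20,32,8,0,0,0.07,1],[20,32,8,0,0,0.07,1],[20,32,8,0,0,0.07,1]])

```text
time_s: 0.52
eef_pos: [228.0, -345.1, 267.0]
ee_rot: [-0.005, 0.955, 0.297, -0.0]
force: [1.2, -0.6, 0.5]
grip_width: 0.997
```

play_rows(plan=[[20,32,0,0,0,0.07,1],[20,32,0,0,0,0.07,1],[20,32,0,0,0,0.07,1],[13,36,0,0,0,0.07,1],[13,36,0,0,0,0.07,1]])

```text
time_s: 0.93
eef_pos: [316.5, -168.7, 267.9]
ee_rot: [-0.004, 0.885, 0.466, -0.001]
force: [0.8, -0.4, -0.6]
grip_width: 0.996
```

play_rows(plan=[[13,36,0,0,0,0.07,1],[13,36,0,0,0,0.07,1],[13,36,0,0,0,0.07,1],[10,36,0,0,0,0.07,1],[5,36,0,0,0,0.07,1]])

```text
time_s: 1.35
eef_pos: [370.9, 21.4, 267.6]
ee_rot: [-0.003, 0.785, 0.619, -0.001]
force: [1.0, -1.1, -0.2]
grip_width: 1.002
```

play_rows(plan=[[-3,36,-15,0,0,0.07,1],[-3,36,-15,0,0,0.07,1],[-3,36,-15,0,0,0.07,1],[-3,36,-15,0,0,0.07,1],[-3,36,-15,0,0,0.07,1]])

```text
time_s: 1.77
eef_pos: [355.0, 210.9, 192.0]
ee_rot: [-0.001, 0.658, 0.753, 0.001]
force: [2.3, -0.9, 0.7]
grip_width: 0.997
```

play_rows(plan=[[-3,36,-15,0,0,0.0,1],[-2,10,-20,0,0,0,1],[0,0,-20,0,0,0,1],[0,0,-20,0,0,0,1],[0,0,0,0,0,0,1]])

```text
time_s: 2.18
eef_pos: [344.8, 265.4, 110.5]
ee_rot: [-0.002, 0.653, 0.758, -0.001]
force: [-0.5, -0.8, -0.9]
grip_width: 1.006
```

```bash
python3 - <<'E'
from h import *
a=cap('top','t1.png')['img'];b=cap('side','s1.png')['img']
r=lambda i,x0,y0,w,h:cv2.resize(i[y0:y0+h,x0:x0+w],(400,300),interpolation=cv2.INTER_CUBIC)
cv2.imwrite('pics/c2.png',np.hstack([r(a,210,240,160,120),r(b,310,210,160,120)]))
s=sense();print(s['eef_pos'],s['ee_rot'],2*np.degrees(np.arctan2(s['ee_rot'][2],s['ee_rot'][1])))
E
```

```text
[346.65501351 265.6745133  113.60623285] [-0.00103604  0.65286743  0.75747015  0.00142054] 98.48355918378225
```

View pics/c2.png

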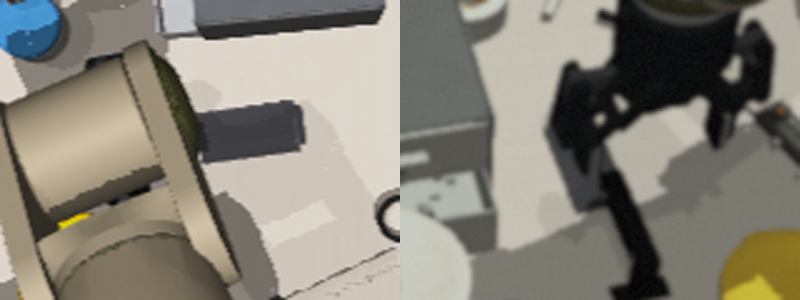

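play_rows(plan=[[4,-18,-5,0,0,-0.028,1],[0,0,-20,0,0,0,1],[0,0,-20,0,0,0,1],[0,0,-20,0,0,0,1],[0,0,0,0,0,0,1]])

```text
time_s: 2.7
eef_pos: [356.4, 247.2, 54.5]
ee_rot: [0.003, 0.665, 0.747, 0.008]
force: [-0.1, 0.7, -0.0]
grip_width: 1.004
```

play_rows(plan=[[-4,0,-16,0,0,0,1],[0,0,-14,0,0,0,1],[0,0,0,0,0,0,1],[0,0,0,0,0,0,1],[0,0,0,0,0,0,1]])

```text
time_s: 3.12
eef_pos: [357.7, 248.0, 31.8]
ee_rot: [0.006, 0.666, 0.746, 0.013]
force: [-0.1, -0.4, 0.5]
grip_width: 0.999
```

```bash
cat > st.py <<'E'
from h import *
from scipy.spatial.transform import Rotation as R
def st():
    s=sense();q=s['ee_rot'];M=R.from_quat([q[1],q[2],q[3],q[0]]).as_matrix()
    z=M[:,2]; corr=np.cross(z,[0,0,-1])
    print('t',round(s['time_s'],2),'pos',s['eef_pos'].round(1),'lifteryaw',np.degrees(np.arctan2(-M[1,0],-M[0,0])).round(2),'tiltfix',corr.round(4),'F',s['force'].round(1),'w',round(s['grip_width'],3),'q',s['joints'].round(2))
    return s,M
if __name__=='__main__': st()
E
python3 st.py
```

```text
t 3.12 pos [357.7 248.   31.8] lifteryaw -83.48 tiltfix [-0.0121  0.0258  0.    ] F [-0.1 -0.4  0.5] w 0.999 q [0.33 0.4  2.   0.   0.72 0.22]
```

play_rows(plan=[[-5,0,-7,-0.012,0.026,0,1],[0,0,0,0,0,0,1],[0,0,0,0,0,0,1]])

```text
time_s: 3.37
eef_pos: [354.1, 248.6, 27.2]
ee_rot: [0.001, 0.666, 0.746, 0.001]
force: [0.7, -0.3, -0.0]
grip_width: 1.001
```

```bash
python3 st.py
```

```text
t 3.37 pos [354.1 248.6  27.2] lifteryaw -83.5 tiltfix [-0.0005  0.0021  0.    ] F [ 0.7 -0.3 -0. ] w 1.001 q [ 0.34  0.42  1.99 -0.    0.74  0.23]
```

Now close (tool 4 mm lower).

play_rows(plan=[[-3,0,-5,0,0,0,0.3],[0,0,0,0,0,0,-0.2],[0,0,0,0,0,0,-1],[0,0,0,0,0,0,-1],[0,0,0,0,0,0,-1]], grip_force=80)

```text
time_s: 3.78
eef_pos: [350.8, 248.7, 22.1]
ee_rot: [0.001, 0.666, 0.746, 0.001]
force: [-0.1, -1.0, -0.7]
grip_width: 0.299
```

play_rows(plan=[[0,0,0,0,0,0,-1],[0,0,0,0,0,0,-1],[0,0,0,0,0,0,-1],[0,0,0,0,0,0,-1],[0,0,0,0,0,0,-1]])

```text
time_s: 4.2
eef_pos: [350.9, 248.7, 22.3]
ee_rot: [0.001, 0.666, 0.746, 0.001]
force: [0.2, 1.0, 0.4]
grip_width: 0.202
```

```bash
python3 st.py
```

```text
t 4.2 pos [350.9 248.7  22.3] lifteryaw -83.48 tiltfix [-0.0007  0.0025  0.    ] F [0.2 1.  0.4] w 0.202 q [ 0.34  0.42  2.   -0.    0.72  0.23]
```

play_rows(plan=[[0,0,15,0,0.002,0,-1],[0,2,32,0,0,0,-1],[0,4,35,0,0,0.05,-1],[0,4,35,0,0,0.1,-1],[0,4,35,0,0,0.1,-1]])

```text
time_s: 4.62
eef_pos: [345.1, 260.2, 173.1]
ee_rot: [-0.004, 0.566, 0.825, -0.008]
force: [1.8, -0.1, -2.6]
grip_width: 0.197
```

play_rows(plan=[[0,3,10,0,0,0.1,-1],[0,3,0,0,0,0.1,-1],[0,3,0,0,0,0.1,-1],[0,3,0,0,0,0.1,-1],[0,3,0,0,0,0.1,-1]])

```text
time_s: 5.03
eef_pos: [346.9, 277.1, 191.3]
ee_rot: [0.002, 0.332, 0.943, -0.003]
force: [-0.4, 0.3, -1.9]
grip_width: 0.201
```

play_rows(plan=[[0,0,0,0,0,0.1,-1],[0,0,0,0,0,0.1,-1],[0,0,0,0,0,0.1,-1],[0,0,0,0,0,0.1,-1],[0,0,0,0,0,0.1,-1]])

```text
time_s: 5.45
eef_pos: [345.5, 277.0, 189.8]
ee_rot: [0.001, 0.075, 0.997, -0.004]
force: [0.3, 1.0, -2.2]
grip_width: 0.197
```

```bash
python3 st.py
```

```text
t 5.45 pos [345.5 277.  189.8] lifteryaw -8.58 tiltfix [0.0079 0.0009 0.    ] F [ 0.3  1.  -2.2] w 0.197 q [ 0.41  0.17  1.79 -0.01  1.18 -1.  ]
```

play_rows(plan=[[0,0,0,0.008,0,0.1,-1],[0,0,0,0,0,0.1,-1],[0,0,0,0,0,0.1,-1],[0,0,0,0,0,0.09,-1],[0,0,0,0,0,0,-1]])

```text
time_s: 5.87
eef_pos: [344.0, 276.4, 188.1]
ee_rot: [-0.001, -0.132, 0.991, -0.0]
force: [-0.7, 0.9, -1.9]
grip_width: 0.196
```

```bash
python3 - <<'E'
from st import *
st()
a=cap('top','t2.png')['img'];b=cap('side','s2.png')['img']
r=lambda i,x0,y0,w,h:cv2.resize(i[y0:y0+h,x0:x0+w],(400,300),interpolation=cv2.INTER_CUBIC)
cv2.imwrite('pics/c3.png',np.hstack([r(a,185,165,160,120),r(b,250,230,160,120)]))
E
```

```text
t 5.87 pos [344.  276.4 188.1] lifteryaw 15.15 tiltfix [ 0.0013 -0.0028  0.    ] F [-0.7  0.9 -1.9] w 0.196 q [ 0.41  0.17  1.8  -0.    1.18 -1.43]
```

View pics/c3.png

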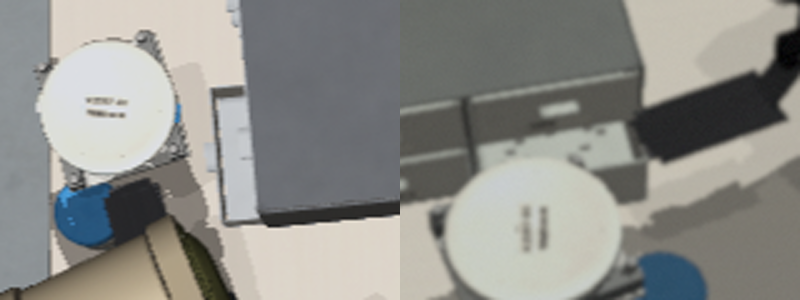

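```bash
python3 - <<'E'
from h import *
t=dict(np.load('pics/top0.png.npz')); s=dict(np.load('pics/side0.png.npz'))
for p in [(343.2,278.8),(352,294.8),(394.8,258),(404.8,274.8)]: print(ray(s,*p,168).round(1))
im=s['img'].astype(int);sat=im.max(2)-im.min(2);g=im.sum(2)/3
yy,xx=np.mgrid[:480,:640]
m=((xx>260)&(xx<345)&(yy>290)&(yy<356)&(g>165)&(sat<30)).astype(np.uint8)
c=max(cv2.findContours(m,0,2)[0],key=cv2.contourArea);h=cv2.convexHull(c); e=cv2.fitEllipse(h); print(cv2.boundingRect(c),e)
P=np.array([ray(s,*p[0],121)[:2] for p in h],np.float32);print('side box',cv2.minEnclosingCircle(P))
# stand pins in side (c1 crop offset 250,260): right pin & left pin
for p in [((235)/2.5+250,(492-300)/2.5+260),(85/2.5+250,(548-300)/2.5+260),(38/2.5+250,(437-300)/2.5+260)]: print('pin',ray(s,*p,116).round(1))
im=t['img'].astype(int);sat=im.max(2)-im.min(2);g=im.sum(2)/3
m=((xx>195)&(xx<265)&(yy>170)&(yy<240)&(g>200)&(sat<12)).astype(np.uint8)
m=cv2.morphologyEx(m,2,np.ones((5,5)))
c=max(cv2.findContours(m,0,2)[0],key=cv2.contourArea)
P=np.array([ray(t,*p[0],121)[:2] for p in c],np.float32);print('top box',cv2.minEnclosingCircle(P))
for c0,u in (((536,334),np.radians(15.8)),((612,-38),np.radians(7.4))):
  pass
E
```

```text
[466.9 295.8 168. ]
[458.4 328.9 168. ]
[375.3 264.9 168. ]
[367.4 301.8 168. ]
(269, 291, 76, 63) ((306.2376403808594, 320.1185302734375), (63.69480514526367, 76.86009216308594), 83.16920471191406)
side box ((531.4203491210938, 329.5948181152344), 65.10803985595703)
pin [476.7 370.6 116. ]
pin [574.2 396.9 116. ]
pin [597.7 311.6 116. ]
top box ((537.368896484375, 335.206787109375), 56.5303955078125)
```

play_rows(plan=[[0.5,3,-10,0,-0.003,0.011,-1],[0,0,-20,0,0,0,-1],[0,0,-20,0,0,0,-1],[0,0,-13,0,0,0,-1],[0,0,0,0,0,0,-1]])

```text
time_s: 6.38
eef_pos: [344.8, 279.7, 123.5]
ee_rot: [0.001, -0.127, 0.992, -0.0]
force: [-0.7, 0.2, -2.8]
grip_width: 0.199
```

```bash
python3 st.py
```

```text
t 6.38 pos [344.8 279.7 123.5] lifteryaw 14.58 tiltfix [0.0002 0.0028 0.    ] F [-0.7  0.2 -2.8] w 0.199 q [ 0.42  0.26  1.88 -0.    1.   -1.41]
```

play_rows(plan=[[0,0,-6,0,0.003,0.02,-1],[0,0,0,0,0,0,-1],[9.6,2.7,0,0,0,0,-1],[9.6,2.7,0,0,0,0,-1],[0,0,0,0,0,0,-1]])

```text
time_s: 6.8
eef_pos: [366.7, 286.0, 119.5]
ee_rot: [0.001, -0.135, 0.991, 0.0]
force: [1.2, -0.4, -1.8]
grip_width: 0.194
```

```bash
python3 - <<'E'
from st import *
st()
a=cap('top','t3.png')['img'];b=cap('side','s3.png')['img']
r=lambda i,x0,y0,w,h:cv2.resize(i[y0:y0+h,x0:x0+w],(400,300),interpolation=cv2.INTER_CUBIC)
cv2.imwrite('pics/c4.png',np.hstack([r(a,185,165,160,120),r(b,260,260,120,90)]))
E
```

```text
t 6.8 pos [366.7 286.  119.5] lifteryaw 15.57 tiltfix [-0.0012  0.0026  0.    ] F [ 1.2 -0.4 -1.8] w 0.194 q [ 0.41  0.31  1.82  0.    1.01 -1.43]
```

View pics/c4.png

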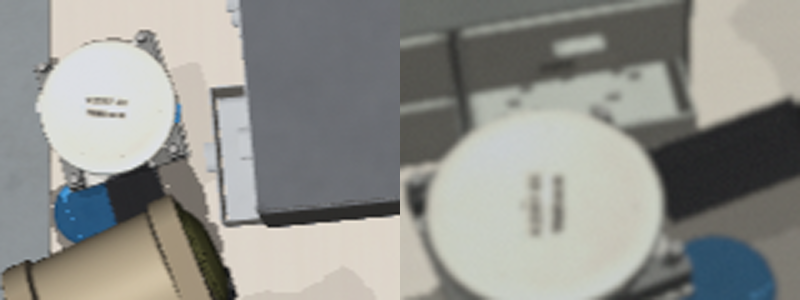

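play_rows(plan=[[4,1,-2,0,0.002,0,-1],[9.6,2.7,0,0,0,0,-1],[9.6,2.7,0,0,0,0,-1],[9.6,2.7,0,0,0,0,-1],[0,0,0,0,0,0,-1]])

```text
time_s: 7.32
eef_pos: [399.1, 295.2, 117.6]
ee_rot: [-0.0, -0.136, 0.991, 0.001]
force: [0.2, 0.6, -2.1]
grip_width: 0.2
```

```bash
python3 st.py
```

```text
t 7.32 pos [399.1 295.2 117.6] lifteryaw 15.59 tiltfix [-0.001  -0.0006 -0.    ] F [ 0.2  0.6 -2.1] w 0.2 q [ 0.4   0.38  1.73  0.    1.03 -1.44]
```

play_rows(plan=[[9.6,2.7,0,0,0,0,-1],[9.6,2.7,0,0,0,0,-1],[9.6,2.7,0,0,0,0,-1],[9.6,2.7,0,0,0,0,-1],[0,0,0,0,0,0,-1]])

```text
time_s: 7.73
eef_pos: [436.8, 305.9, 117.3]
ee_rot: [-0.001, -0.136, 0.991, 0.0]
force: [0.1, -0.2, -1.9]
grip_width: 0.197
```

```bash
python3 st.py
```

```text
t 7.73 pos [436.8 305.9 117.3] lifteryaw 15.6 tiltfix [-0.0002 -0.003  -0.    ] F [ 0.1 -0.2 -1.9] w 0.197 q [ 0.39  0.45  1.62  0.    1.08 -1.45]
```

play_rows(plan=[[3.5,1,0,0,-0.003,0,-1],[0,0,3,0,0,0,-1],[0,0,3,0,0,0,-1],[0,0,3,0,0,0,-1],[0,0,3,0,0,0,-1]])

```text
time_s: 8.15
eef_pos: [437.6, 306.4, 129.5]
ee_rot: [-0.002, -0.136, 0.991, -0.0]
force: [-0.4, -0.6, -2.0]
grip_width: 0.199
```

play_rows(plan=[[0,0,4,0,0,0,-1],[0,0,5,0,0,0,-1],[0,0,5,0,0,0,-1],[0,0,5,0,0,0,-1],[0,0,5,0,0,0,-1]])

```text
time_s: 8.57
eef_pos: [436.8, 306.2, 156.1]
ee_rot: [-0.002, -0.136, 0.991, -0.0]
force: [-0.0, 0.3, -2.7]
grip_width: 0.196
```

```bash
python3 - <<'E'
from st import *
st()
a=cap('top','t4.png')['img'];b=cap('side','s4.png')['img']
r=lambda i,x0,y0,w,h:cv2.resize(i[y0:y0+h,x0:x0+w],(400,300),interpolation=cv2.INTER_CUBIC)
cv2.imwrite('pics/c5.png',np.hstack([r(a,185,165,160,120),r(b,260,240,160,120)]))
E
```

```text
t 8.57 pos [436.8 306.2 156.1] lifteryaw 15.64 tiltfix [ 0.0013 -0.0039  0.    ] F [-0.   0.3 -2.7] w 0.196 q [ 0.39  0.4   1.58  0.    1.17 -1.45]
```

View pics/c5.png

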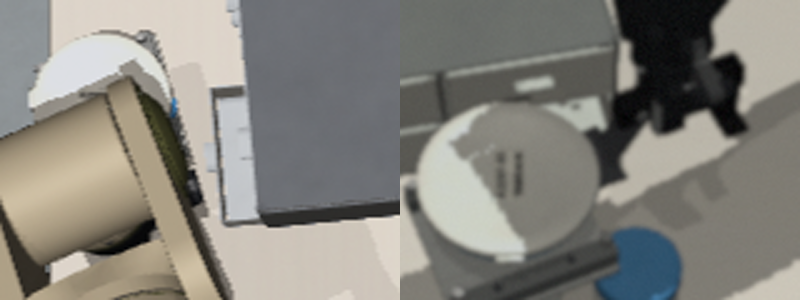

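play_rows(plan=[[0,0,4,0,-0.003,0,-1],[0,0,8,0,0,0,-1],[0,0,12,0,0,0,-1],[0,0,14,0,0,0,-1],[0,0,12,0,0,0,-1]])

```text
time_s: 9.08
eef_pos: [435.7, 305.7, 207.2]
ee_rot: [-0.003, -0.136, 0.991, -0.001]
force: [0.9, 0.5, -2.9]
grip_width: 0.195
```

play_rows(plan=[[0,0,8,0,0,0,-1],[0,0,4,0,0,0,-1],[0,0,0,0,0,0,-1],[1,-4,0,0,0,0,-1],[2,-8,0,0,0,0,-1]])

```text
time_s: 9.5
eef_pos: [438.9, 294.2, 222.5]
ee_rot: [-0.001, -0.137, 0.991, -0.001]
force: [-0.2, 0.4, -2.4]
grip_width: 0.198
```

```bash
python3 - <<'E'
from st import *
st()
s=dict(np.load('pics/side0.png.npz'))
b=np.array([537,335])-ray(s,306.2,320.1,121)[:2]
print(b, ray(s,303.4,311.2,153)[:2]+b)
E
```

```text
t 9.5 pos [438.9 294.2 222.5] lifteryaw 15.73 tiltfix [ 0.0015 -0.0016  0.    ] F [-0.2  0.4 -2.4] w 0.198 q [ 0.37  0.33  1.5  -0.    1.32 -1.48]
[4.42006675 0.50264904] [540.85459343 339.11539334]
```

play_rows(plan=[[2.5,-12,0,0.001,-0.001,-0.006,-1],[3,-15,0,0,0,-0.006,-1],[3,-15,0,0,0,-0.006,-1],[3,-15,0,0,0,-0.006,-1],[3,-15,0,0,0,-0.006,-1]])

```text
time_s: 9.92
eef_pos: [453.0, 215.5, 219.6]
ee_rot: [-0.003, -0.121, 0.993, -0.001]
force: [0.3, 0.2, -2.6]
grip_width: 0.197
```

play_rows(plan=[[3,-15,0,0,0,-0.006,-1],[3,-15,0,0,0,-0.006,-1],[3,-15,0,0,0,-0.006,-1],[3,-15,0,0,0,-0.006,-1],[3,-15,0,0,0,-0.006,-1]])

```text
time_s: 10.33
eef_pos: [467.3, 131.0, 217.0]
ee_rot: [-0.005, -0.103, 0.995, -0.001]
force: [0.5, 0.1, -2.3]
grip_width: 0.198
```

```bash
python3 st.py
```

```text
t 10.33 pos [467.3 131.  217. ] lifteryaw 11.85 tiltfix [ 0.0038 -0.0104  0.    ] F [ 0.5  0.1 -2.3] w 0.198 q [ 0.03  0.24  1.63 -0.    1.28 -1.74]
```

play_rows(plan=[[3,-15,0.5,0.001,-0.003,-0.007,-1],[3,-15,0.5,0.001,-0.003,-0.007,-1],[3,-15,0.5,0.001,-0.003,-0.007,-1],[3,-15,0.5,0.001,-0.003,-0.007,-1],[3,-15,0.5,0,0,-0.007,-1]])

```text
time_s: 10.75
eef_pos: [480.6, 46.6, 217.0]
ee_rot: [-0.001, -0.082, 0.997, 0.0]
force: [1.1, -0.6, -3.0]
grip_width: 0.196
```

play_rows(plan=[[3,-15,0.5,0,0,-0.007,-1],[3,-15,0.5,0,0,-0.007,-1],[3,-14,0.5,0,0,-0.007,-1],[3,-11,0.5,0,0,-0.007,-1],[2,-8,0.5,0,0,-0.007,-1]])

```text
time_s: 11.17
eef_pos: [492.5, -25.9, 217.4]
ee_rot: [-0.004, -0.061, 0.998, 0.0]
force: [1.2, -0.2, -2.9]
grip_width: 0.196
```

```bash
python3 st.py
```

```text
t 11.17 pos [492.5 -25.9 217.4] lifteryaw 6.97 tiltfix [ 0.0004 -0.0073  0.    ] F [ 1.2 -0.2 -2.9] w 0.196 q [-0.29  0.26  1.61 -0.    1.28 -1.98]
```

Ease onto the spot above the tall nest: about (509, -51).

play_rows(plan=[[3,-7,0,0,-0.003,0,-1],[4,-6,0,0,-0.003,0,-1],[4,-5,0,0,-0.001,0,-1],[3,-3,0,0,0,0,-1],[0,0,0,0,0,0,-1]])

```text
time_s: 11.58
eef_pos: [507.5, -50.5, 216.8]
ee_rot: [-0.0, -0.06, 0.998, -0.0]
force: [0.1, 0.5, -2.8]
grip_width: 0.197
```

play_rows(plan=[[0,0,0,0,0,0,-1],[0,0,0,0,0,0,-1]])

```text
time_s: 11.75
eef_pos: [507.6, -49.9, 216.5]
ee_rot: [-0.0, -0.06, 0.998, 0.0]
force: [-0.1, -0.0, -2.2]
grip_width: 0.196
```

```bash
python3 - <<'E'
from st import *
st()
a=cap('top','t5.png')['img'];b=cap('side','s5.png')['img']
r=lambda i,x0,y0,w,h:cv2.resize(i[y0:y0+h,x0:x0+w],(400,300),interpolation=cv2.INTER_CUBIC)
cv2.imwrite('pics/c6.png',np.hstack([r(a,350,110,120,90),r(b,190,90,120,90)]))
E
```

```text
t 11.75 pos [507.6 -49.9 216.5] lifteryaw 6.9 tiltfix [-0.0002 -0.001  -0.    ] F [-0.1 -0.  -2.2] w 0.196 q [-0.33  0.29  1.56 -0.    1.29 -2.02]
```

View pics/c6.png

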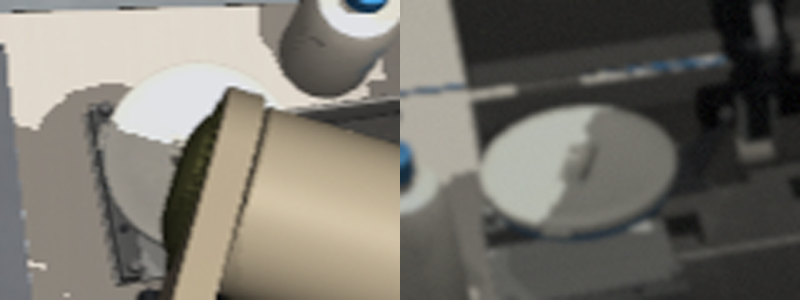

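```bash
python3 - <<'E'
from h import *
from scipy.optimize import least_squares
t=dict(np.load('pics/t5.png.npz')); s=dict(np.load('pics/s5.png.npz'))
a=np.linspace(0,2*np.pi,180)
def bb(d,x,y,z=213):
    P=np.array([proj(d,(x+57.5*np.cos(k),y+57.5*np.sin(k),z)) for k in a]); return P.min(0),P.max(0)
def f(p,w):
    l,h=bb(s,*p);l2,h2=bb(t,*p)
    S=[l[0]-214,h[0]-273.1,l[1]-121.2]; T=[l2[0]-380.9,l2[1]-129.2]
    return S if w=='s' else T if w=='t' else S+T
for w in 'st2':
    r=least_squares(f,[610,-38],args=(w,)); print(w,r.x.round(1),np.round(r.fun,1))
# tall pins side view from c1 crop: offset 190,130 scale 3.333, lower row
S=dict(np.load('pics/side0.png.npz'))
for u,v in [(490,385),(650,352),(680,440),(512,475)]:
    print(ray(S,190+(u-400)/3.333,130+(v-300)/3.333,156).round(1))
E
```

```text
s [609.4 -36.4] [-0.2  0.2 -0. ]
t [607.4 -37.8] [-0.  0.]
2 [608.7 -37.5] [ 0.2  0.5 -0.4 -0.2 -0.7]
[669.8 -65.  156. ]
[570.1 -83.3 156. ]
[557.7   3.8 156. ]
[657.   20.7 156. ]
```

play_rows(plan=[[2,0,-4,0,-0.001,0.01,-1],[1.5,-0.5,-8,0,0,0,-1],[0,0,-10,0,0,0,-1],[0,0,-8,0,0,0,-1],[0,0,-4,0,0,0,-1]])

```text
time_s: 12.27
eef_pos: [511.6, -49.6, 180.3]
ee_rot: [0.001, -0.067, 0.998, -0.0]
force: [-0.5, 0.4, -2.8]
grip_width: 0.195
```

play_rows(plan=[[0,0,0,0,0,0,-1],[0,0,0,0,0,0,-1]])

```text
time_s: 12.43
eef_pos: [511.0, -49.3, 178.8]
ee_rot: [-0.0, -0.067, 0.998, 0.0]
force: [0.8, -0.1, -2.1]
grip_width: 0.199
```

```bash
python3 - <<'E'
from st import *
st()
a=cap('top','t6.png')['img'];b=cap('side','s6.png')['img']
r=lambda i,x0,y0,w,h:cv2.resize(i[y0:y0+h,x0:x0+w],(400,300),interpolation=cv2.INTER_CUBIC)
cv2.imwrite('pics/c7.png',np.hstack([r(a,350,110,120,90),r(b,200,110,100,75)]))
E
```

```text
t 12.43 pos [511.  -49.3 178.8] lifteryaw 7.65 tiltfix [-0.0006 -0.0007 -0.    ] F [ 0.8 -0.1 -2.1] w 0.199 q [-0.32  0.34  1.61  0.    1.2  -2.03]
```

View pics/c7.png

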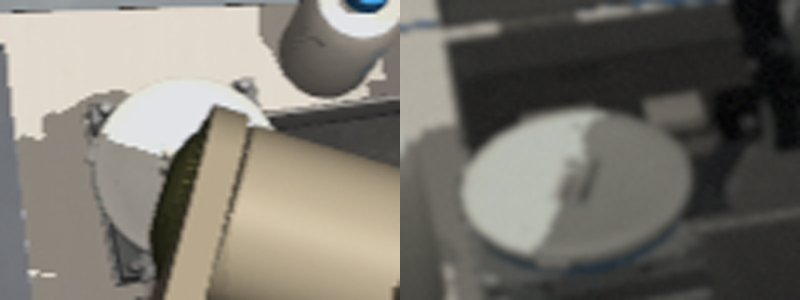

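```bash
python3 - <<'E'
from h import *
from scipy.optimize import least_squares
t=dict(np.load('pics/t6.png.npz')); s=dict(np.load('pics/s6.png.npz'))
a=np.linspace(0,2*np.pi,180)
def bb(d,x,y,z=175.3):
    P=np.array([proj(d,(x+57.5*np.cos(k),y+57.5*np.sin(k),z)) for k in a]); return P.min(0),P.max(0)
def f(p,w):
    l,h=bb(s,*p);l2,h2=bb(t,*p)
    S=[l[0]-215.5,h[0]-273,l[1]-137]; T=[l2[0]-377.9,l2[1]-133.7]
    return S if w=='s' else T if w=='t' else S+T
for w in 'st2':
    r=least_squares(f,[610,-38],args=(w,)); print(w,r.x.round(1),np.round(r.fun,1))
# sharp pin location in empty top0: bright pin tops on dark rails
i=cv2.imread('pics/top0.png')[130:200,370:445]
cv2.imwrite('pics/c8.png',cv2.resize(i,None,fx=8,fy=8,interpolation=cv2.INTER_NEAREST))
E
```

```text
s [612.6 -35.2] [-0.2  0.2 -0. ]
t [610.5 -35.4] [ 0. -0.]
2 [611.9 -35.4] [ 0.1  0.5 -0.1 -0.  -0.7]
```

View pics/c8.png

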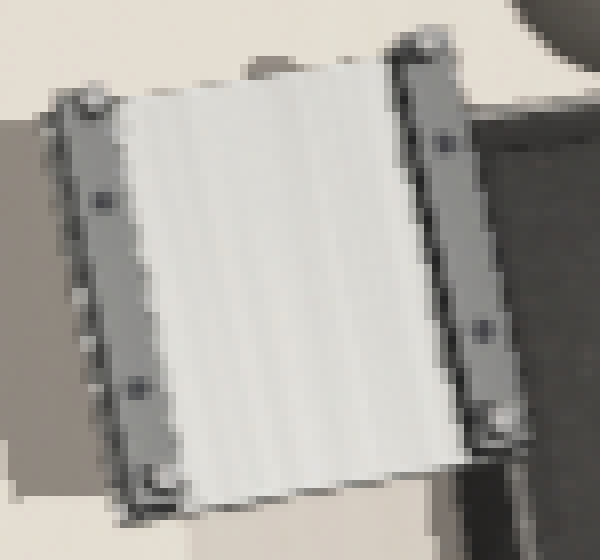

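```bash
python3 - <<'E'
from h import *
t=dict(np.load('pics/top0.png.npz'))
f=lambda L,z:np.mean([ray(t,370+u/8-.5,130+v/8-.5,z) for u,v in L],0).round(1)
print(f([(95,100),(430,43),(500,418),(162,480)],154),f([(103,200),(447,143),(484,330),(138,387)],145))
E
```

```text
[615.2 -38.5 154. ] [616.1 -38.8 145. ]
```

play_rows(plan=[[2,-1.5,0,0,0,0,-1],[2,-1.5,0,0,0,0,-1],[0,0,-3,0,0,0,-1],[0,0,-3,0,0,0,-1],[0,0,0,0,0,0,-1]])

```text
time_s: 12.95
eef_pos: [516.3, -53.1, 174.0]
ee_rot: [0.001, -0.067, 0.998, -0.0]
force: [1.0, -0.3, -2.6]
grip_width: 0.199
```

play_rows(plan=[[0,0,0,0,0,0,-1],[0,0,0,0,0,0,-1]])

```text
time_s: 13.12
eef_pos: [516.2, -53.0, 173.7]
ee_rot: [0.001, -0.067, 0.998, -0.0]
force: [-0.4, 0.0, -2.2]
grip_width: 0.199
```

```bash
python3 - <<'E'
from st import *
st()
a=cap('top','t7.png')['img'];b=cap('side','s7.png')['img']
r=lambda i,x0,y0,w,h:cv2.resize(i[y0:y0+h,x0:x0+w],(400,300),interpolation=cv2.INTER_CUBIC)
cv2.imwrite('pics/c9.png',np.hstack([r(a,365,120,80,60),r(b,200,120,80,60)]))
E
```

```text
t 13.12 pos [516.2 -53.  173.7] lifteryaw 7.63 tiltfix [0.0005 0.0024 0.    ] F [-0.4  0.  -2.2] w 0.199 q [-0.33  0.35  1.6   0.    1.19 -2.03]
```

View pics/c9.png

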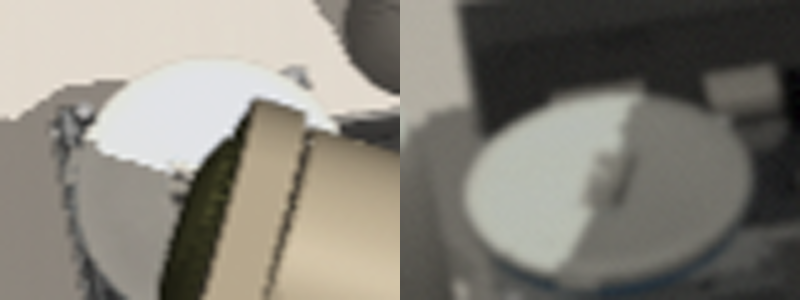

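```bash
cat > fit.py <<'E'
from h import *
from scipy.optimize import least_squares
a=np.linspace(0,2*np.pi,180)
def fit(tn,sn,z,S0,T0):
    t=dict(np.load(tn)); s=dict(np.load(sn))
    def bb(d,x,y):
        P=np.array([proj(d,(x+57.5*np.cos(k),y+57.5*np.sin(k),z)) for k in a]); return P.min(0),P.max(0)
    def f(p,w):
        l,h=bb(s,*p);l2,h2=bb(t,*p)
        S=[l[0]-S0[0],h[0]-S0[1],l[1]-S0[2]]; T=[l2[0]-T0[0],l2[1]-T0[1]]
        return S if w=='s' else T if w=='t' else S+T
    for w in 'st2':
        r=least_squares(f,[610,-38],args=(w,)); print(w,r.x.round(1),np.round(r.fun,1))
if __name__=='__main__':
    fit('pics/t7.png.npz','pics/s7.png.npz',170.2,[212.6,270.6,138.4],[380,131.6])
E
python3 fit.py
```

```text
s [618.4 -38. ] [ 0.2 -0.2  0. ]
t [616.3 -40.3] [-0.  0.]
2 [617.7 -39.7] [ 0.5  0.1 -0.5 -0.3 -0.7]
```

play_rows(plan=[[-1,1,0,0,0.002,0,-1],[0,0,-2,0,0,0,-1],[0,0,-2,0,0,0,-1],[0,0,-2,0,0,0,-1],[0,0,0,0,0,0,-1]])

```text
time_s: 13.63
eef_pos: [515.1, -51.8, 167.4]
ee_rot: [0.0, -0.067, 0.998, -0.0]
force: [-0.7, 0.3, -2.8]
grip_width: 0.197
```

```bash
cat > ed.py <<'E'
import sys
from st import *
# dump box extents from masks: top left/top edges, side left/right/top
n=sys.argv[1]; st()
t=cap('top','t%s.png'%n)['img'].astype(int); s=cap('side','s%s.png'%n)['img'].astype(int)
gs=s.sum(2)/3
lab=lambda v:' '.join('%d'%x for x in v)
print('side row152 c200-285', lab(gs[150:156,200:285].mean(0)))
print('side col245 r120-185', lab(gs[120:185,243:248].mean(1)))
E
python3 ed.py 8
```

```text
t 13.63 pos [515.1 -51.8 167.4] lifteryaw 7.64 tiltfix [0.0007 0.0007 0.    ] F [-0.7  0.3 -2.8] w 0.197 q [-0.33  0.36  1.61 -0.    1.17 -2.03]
side row152 c200-285 109 106 103 99 97 98 102 105 105 105 106 105 105 104 102 108 122 133 143 157 170 177 180 182 182 182 182 182 183 183 183 182 183 183 182 183 183 182 181 175 166 162 163 164 152 130 111 106 109 113 114 114 114 114 115 114 114 114 114 114 113 113 113 112 111 111 110 107 100 88 72 56 47 45 43 38 35 32 29 27 27 30 35 43 48
side col245 r120-185 45 45 44 42 40 34 30 30 30 32 34 34 35 35 35 44 66 85 95 98 105 130 160 171 167 161 155 151 150 149 149 146 138 129 121 113 109 105 99 95 91 91 91 96 102 107 109 109 109 110 109 108 109 110 113 116 114 102 84 67 52 48 46 42 38
```

play_rows(plan=[[0,0,-2,0,0,0,-1],[0,0,-2,0,0,0,-1],[0,0,0,0,0,0,-1],[0,0,0,0,0,0,-1]])

```text
time_s: 14.07
eef_pos: [515.6, -52.0, 163.7]
ee_rot: [0.001, -0.067, 0.998, -0.001]
force: [1.1, -0.0, -1.7]
grip_width: 0.199
```

play_rows(plan=[[0,0,-2,0,0,0,-1],[0,0,-2,0,0,0,-1],[0,0,0,0,0,0,-1],[0,0,0,0,0,0,-1]])

```text
time_s: 14.4
eef_pos: [515.8, -52.0, 159.5]
ee_rot: [0.001, -0.067, 0.998, -0.001]
force: [0.9, 0.3, -2.6]
grip_width: 0.2
```

```bash
python3 st.py
```

```text
t 14.4 pos [515.8 -52.  159.5] lifteryaw 7.64 tiltfix [0.0013 0.0029 0.    ] F [ 0.9  0.3 -2.6] w 0.2 q [-0.33  0.37  1.62 -0.    1.15 -2.03]
```

play_rows(plan=[[0,0,-2.5,0.001,0.003,0,-1],[0,0,0,0,0,0,-1],[0,0,0,0,0,0,-1]])

```text
time_s: 14.65
eef_pos: [515.9, -52.1, 156.8]
ee_rot: [-0.0, -0.067, 0.998, -0.0]
force: [-0.5, 0.4, -2.7]
grip_width: 0.2
```

```bash
python3 - <<'E'
from st import *
st()
a=cap('top','t9.png')['img'];b=cap('side','s9.png')['img']
r=lambda i,x0,y0,w,h:cv2.resize(i[y0:y0+h,x0:x0+w],(400,300),interpolation=cv2.INTER_CUBIC)
c=r(b,200,120,80,60); c=cv2.convertScaleAbs(c,alpha=1.4,beta=10)
cv2.imwrite('pics/c10.png',np.hstack([r(a,365,120,80,60),c]))
E
```

```text
t 14.65 pos [515.9 -52.1 156.8] lifteryaw 7.63 tiltfix [ 0.0002 -0.0002  0.    ] F [-0.5  0.4 -2.7] w 0.2 q [-0.33  0.37  1.62 -0.    1.15 -2.03]
```

View pics/c10.png

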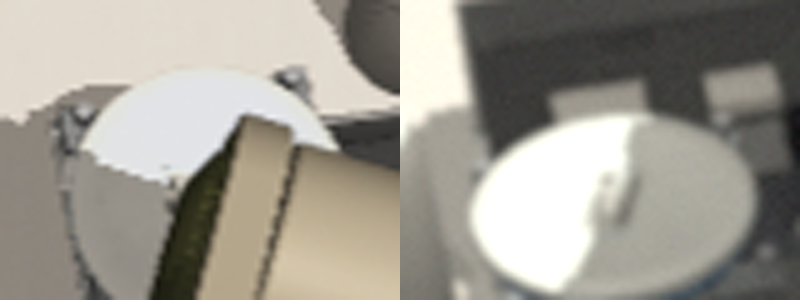

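```bash
python3 - <<'E'
from fit import *
for z in (161,158): fit('pics/t9.png.npz','pics/s9.png.npz',z,[213.6,271.2,142.4],[379,133.6])
# side box top-edge motion between frames 7,8,9 via rim profile along col 245
E
```

```text
s [618.  -36.5] [ 0.2 -0.2  0. ]
t [615.1 -39.1] [-0.  0.]
2 [617.1 -38.4] [ 0.6  0.2 -0.6 -0.4 -0.9]
s [618.2 -40.5] [ 0.3 -0.3  0. ]
t [616.1 -39.4] [-0.  0.]
2 [617.5 -39.7] [ 0.6  0.1  0.2  0.1 -0.7]
```

play_rows(plan=[[-5,-0.7,0,0,0,0,-1],[-9.9,-1.3,0,0,0,0,-1],[-9.9,-1.3,0,0,0,0,-1],[-9.9,-1.3,0,0,0,0,-1],[-9.9,-1.3,0,0,0,0,-1]])

```text
time_s: 15.17
eef_pos: [469.5, -58.0, 156.7]
ee_rot: [0.0, -0.067, 0.998, -0.0]
force: [-0.1, -1.0, -1.2]
grip_width: 0.196
```

```bash
python3 - <<'E'
from st import *
st()
b=cap('side','s10.png')['img'].astype(int);a=cv2.imread('pics/s9.png').astype(int)
d=np.abs(a-b).sum(2)[120:185,205:275]; print('box region diff',d.mean().round(1),np.percentile(d,[50,90,99]))
E
```

```text
t 15.17 pos [469.5 -58.  156.7] lifteryaw 7.7 tiltfix [0.0004 0.0004 0.    ] F [-0.1 -1.  -1.2] w 0.196 q [-0.37  0.28  1.76 -0.    1.11 -2.08]
box region diff 34.8 [  4. 193. 215.]
```

play_rows(plan=[[-9.9,-1.3,0,0,0,0,-1],[-9.9,-1.3,0,0,0,0,-1],[-9.9,-1.3,0,0,0,0,-1],[-9.9,-1.3,0,0,0,0,-1],[-9.9,-1.3,0,0,0,0,-1]])

```text
time_s: 15.63
eef_pos: [417.3, -64.8, 157.2]
ee_rot: [0.001, -0.067, 0.998, -0.001]
force: [-0.1, 0.6, -2.1]
grip_width: 0.194
```

play_rows(plan=[[-9.9,-1.3,0,0,0,0,-1],[-9.9,-1.3,0,0,0,0,-1],[-9.9,-1.3,0,0,0,0,-1],[-9.9,-1.3,0,0,0,0,-1],[-9.9,-1.3,0,0,0,0,-1]])

```text
time_s: 16.05
eef_pos: [365.7, -71.6, 157.9]
ee_rot: [0.002, -0.067, 0.998, -0.001]
force: [0.1, 0.7, -2.6]
grip_width: 0.199
```

play_rows(plan=[[-9.9,-1.3,0,0,0,0,-1],[-9.9,-1.3,0,0,0,0,-1],[-9.9,-1.3,0,0,0,0,-1],[-6,-0.8,0,0,0,0,-1],[0,0,0,0,0,0,-1]])

```text
time_s: 16.47
eef_pos: [325.6, -76.6, 158.2]
ee_rot: [0.002, -0.067, 0.998, -0.001]
force: [-1.1, 0.5, -2.0]
grip_width: 0.193
```

```bash
python3 - <<'E'
from st import *
st()
b=cap('side','s11.png'); a=cap('top','t11.png')
# box in clear view
yy,xx=np.mgrid[:480,:640]
def fitc(d,roi,th,z):
    im=d['img'].astype(int);g=im.sum(2)/3;sat=im.max(2)-im.min(2)
    m=((xx>roi[0])&(xx<roi[2])&(yy>roi[1])&(yy<roi[3])&(g>th)&(sat<25)).astype(np.uint8)
    m=cv2.morphologyEx(m,2,np.ones((3,3)))
    for c in cv2.findContours(m,0,2)[0]:
        if cv2.contourArea(c)<150: continue
        P=np.array([ray(d,*p[0],z)[:2] for p in c],np.float32);print(cv2.boundingRect(c),cv2.contourArea(c),cv2.minEnclosingCircle(P))
fitc(b,(200,125,290,190),120,161); fitc(a,(365,120,450,210),205,161)
E
```

```text
t 16.47 pos [325.6 -76.6 158.2] lifteryaw 7.66 tiltfix [0.0026 0.004  0.    ] F [-1.1  0.5 -2. ] w 0.193 q [-0.59 -0.04  2.11  0.    1.06 -2.29]
(213, 142, 58, 39) 1616.0 ((620.70751953125, -35.94232940673828), 60.33570098876953)
(201, 126, 13, 20) 191.0 ((697.5191040039062, -131.8287353515625), 34.43997573852539)
(366, 180, 29, 30) 460.5 ((547.431884765625, 19.390708923339844), 40.85157775878906)
(366, 121, 77, 66) 3274.5 ((646.90283203125, -25.568613052368164), 86.91512298583984)
```

```bash
python3 - <<'E'
from h import *
a=dict(np.load('pics/t11.png.npz')); im=a['img'].astype(int);g=im.sum(2)/3;sat=im.max(2)-im.min(2)
yy,xx=np.mgrid[:480,:640]
for st_,th in ((12,205),(10,215),(14,195)):
    m=((xx>365)&(xx<450)&(yy>120)&(yy<215)&(g>th)&(sat<st_)).astype(np.uint8); m=cv2.morphologyEx(m,2,np.ones((5,5)))
    c=max(cv2.findContours(m,0,2)[0],key=cv2.contourArea)
    P=np.array([ray(a,*p[0],161)[:2] for p in c],np.float32);print(cv2.boundingRect(c),cv2.contourArea(c),cv2.minEnclosingCircle(P), P.min(0),P.max(0))
E
```

```text
(378, 134, 56, 53) 2231.0 ((617.6445922851562, -35.25967025756836), 57.31169509887695) [563.10034 -91.6604 ] [672.20026   20.084896]
(380, 134, 54, 48) 1881.0 ((618.1676635742188, -37.18049621582031), 55.38758850097656) [574.4332  -91.55495] [672.20026   16.757719]
(378, 134, 56, 53) 2257.5 ((618.1456909179688, -35.30804443359375), 57.746246337890625) [563.0406  -91.76589] [672.2644    20.084896]
```

play_rows(plan=[[2,10,18,0.003,0.004,0,-1],[2,18,18,0,0,-0.05,-1],[2,20,18,0,0,-0.09,-1],[2,20,10,0,0,-0.09,-1],[2,20,0,0,0,-0.09,-1]])

```text
time_s: 16.98
eef_pos: [338.0, 12.3, 225.3]
ee_rot: [0.001, 0.101, 0.995, 0.001]
force: [0.4, 0.4, -1.7]
grip_width: 0.195
```

play_rows(plan=[[2,20,0,0,0,-0.09,-1],[2,20,0,0,0,-0.09,-1],[2,20,0,0,0,-0.09,-1],[2,20,0,0,0,-0.09,-1],[2,20,0,0,0,-0.09,-1]])

```text
time_s: 17.4
eef_pos: [350.2, 118.2, 226.8]
ee_rot: [0.003, 0.331, 0.943, 0.001]
force: [0.8, -1.0, -2.2]
grip_width: 0.196
```

play_rows(plan=[[2,20,0,0,0,-0.09,-1],[2,20,0,0,0,-0.09,-1],[2,20,0,0,0,-0.09,-1],[0,20,0,0,0,-0.09,-1],[0,16,0,0,0,-0.09,-1]])

```text
time_s: 17.82
eef_pos: [357.5, 221.7, 226.5]
ee_rot: [0.004, 0.542, 0.84, 0.001]
force: [0.2, -1.0, -1.8]
grip_width: 0.201
```

```bash
python3 st.py
```

```text
t 17.82 pos [357.5 221.7 226.5] lifteryaw -65.71 tiltfix [0.0023 0.0072 0.    ] F [ 0.2 -1.  -1.8] w 0.201 q [ 0.28  0.08  1.8  -0.    1.26 -0.15]
```

play_rows(plan=[[-2,14,0,0.002,0.007,-0.1,-1],[-2,9,-10,0,0,-0.1,-1],[-2,3,-25,0,0,-0.1,-1],[0,0,-30,0,0,0,-1],[0,0,-30,0,0,0,-1]])

```text
time_s: 18.23
eef_pos: [354.8, 255.6, 133.0]
ee_rot: [0.003, 0.667, 0.745, 0.006]
force: [-0.7, -0.1, -3.0]
grip_width: 0.198
```

play_rows(plan=[[0,0,-25,0,0,0,-1],[0,0,-20,0,0,0,-1],[0,0,-10,0,0,0,-1],[0,0,0,0,0,0,-1],[0,0,0,0,0,0,-1]])

```text
time_s: 18.65
eef_pos: [352.6, 256.5, 69.6]
ee_rot: [0.0, 0.667, 0.745, 0.002]
force: [-0.1, 0.4, -0.7]
grip_width: 0.199
```

```bash
python3 st.py
```

```text
t 18.65 pos [352.6 256.5  69.6] lifteryaw -83.66 tiltfix [-0.0025  0.0033  0.    ] F [-0.1  0.4 -0.7] w 0.199 q [0.36 0.34 1.95 0.   0.85 0.25]
```

play_rows(plan=[[0,-3,-12,-0.002,0.003,0,-1],[0,-2,-14,0,0,0,-1],[0,0,-10,0,0,0,-1],[0,0,-5,0,0,0,-1],[0,0,0,0,0,0,-1]])

```text
time_s: 19.07
eef_pos: [356.4, 253.3, 31.3]
ee_rot: [0.002, 0.667, 0.745, 0.004]
force: [-0.5, 0.1, -1.6]
grip_width: 0.199
```

```bash
python3 st.py
```

```text
t 19.07 pos [356.4 253.3  31.3] lifteryaw -83.62 tiltfix [-0.0038  0.0089  0.    ] F [-0.5  0.1 -1.6] w 0.199 q [0.35 0.41 1.98 0.   0.74 0.24]
```

play_rows(plan=[[0,0,-4,-0.004,0.009,0,-1],[0,0,-2,0,0,0,-1],[0,0,0,0,0,0,-1],[0,0,0,0,0,0,-1]])

```text
time_s: 19.4
eef_pos: [358.2, 254.2, 27.1]
ee_rot: [0.001, 0.667, 0.745, 0.001]
force: [0.1, 0.3, -2.4]
grip_width: 0.202
```

```bash
python3 st.py
```

```text
t 19.4 pos [358.2 254.2  27.1] lifteryaw -83.6 tiltfix [-0.001   0.0031  0.    ] F [ 0.1  0.3 -2.4] w 0.202 q [ 0.35  0.43  1.97 -0.    0.74  0.24]
```

play_rows(plan=[[0,0,-2.5,-0.001,0.003,0,-1],[0,0,-1.5,0,0,0,-1],[0,0,0,0,0,0,-1],[0,0,0,0,0,0,-1]])

```text
time_s: 19.73
eef_pos: [358.6, 254.5, 23.5]
ee_rot: [0.0, 0.666, 0.746, 0.001]
force: [0.0, -0.4, -1.3]
grip_width: 0.194
```

```bash
python3 st.py
```

```text
t 19.73 pos [358.6 254.5  23.5] lifteryaw -83.59 tiltfix [-0.0004  0.0012  0.    ] F [ 0.  -0.4 -1.3] w 0.194 q [ 0.35  0.44  1.97 -0.    0.74  0.24]
```

Down the last millimetre, then open.

play_rows(plan=[[0,0,-1,0,0,0,-1],[0,0,0,0,0,0,-0.6],[0,0,0,0,0,0,0.2],[0,0,0,0,0,0,1],[0,0,0,0,0,0,1]])

```text
time_s: 20.15
eef_pos: [358.9, 254.6, 22.7]
ee_rot: [0.001, 0.666, 0.746, 0.001]
force: [-0.2, 0.1, 0.6]
grip_width: 0.611
```

play_rows(plan=[[0,0,0,0,0,0,1],[0,0,0,0,0,0,1],[0,0,0,0,0,0,1],[0,0,10,0,0,0,1],[0,0,15,0,0,0,1]])

```text
time_s: 20.57
eef_pos: [357.8, 254.1, 46.7]
ee_rot: [-0.0, 0.667, 0.745, -0.001]
force: [0.1, -0.2, -0.2]
grip_width: 0.999
```

```bash
python3 st.py
```

```text
t 20.57 pos [357.8 254.1  46.7] lifteryaw -83.6 tiltfix [ 0.0007 -0.0017  0.    ] F [ 0.1 -0.2 -0.2] w 0.999 q [ 0.35  0.39  1.96 -0.    0.8   0.24]
```

play_rows(plan=[[0,0,25,0,0,0,1],[0,0,35,0,0,0,1],[0,0,35,0,0,0,1],[0,0,30,0,0,0,1],[0,-20,10,0,0,0,1]])

```text
time_s: 20.98
eef_pos: [355.9, 234.5, 187.6]
ee_rot: [-0.001, 0.666, 0.746, -0.002]
force: [0.9, 0.4, 1.0]
grip_width: 0.998
```

play_rows(plan=[[0,-30,0,0,0,0,1],[0,-35,0,0,0,0,1],[0,-35,0,0,0,0,1],[0,-35,0,0,0,0,1],[0,-30,0,0,0,0,1]])

```text
time_s: 21.4
eef_pos: [355.8, 66.0, 192.1]
ee_rot: [0.002, 0.663, 0.749, 0.002]
force: [0.7, 0.1, 0.8]
grip_width: 0.999
```

play_rows(plan=[[0,-30,0,0,0,0,1],[0,-30,0,0,0,0,1],[0,-20,0,0,0,0,1],[0,0,0,0,0,0,1],[0,0,0,0,0,0,1]])

```text
time_s: 21.82
eef_pos: [354.6, -22.4, 192.8]
ee_rot: [0.004, 0.665, 0.747, 0.002]
force: [-0.0, -0.0, -0.1]
grip_width: 1.001
```

```bash
python3 - <<'E'
from st import *
st()
a=cap('top','t12.png')['img'];b=cap('side','s12.png')['img']
r=lambda i,x0,y0,w,h:cv2.resize(i[y0:y0+h,x0:x0+w],(400,300),interpolation=cv2.INTER_CUBIC)
cv2.imwrite('pics/c11.png',np.vstack([np.hstack([r(a,360,120,80,60),r(b,200,120,80,60)]),np.hstack([r(a,190,110,280,210),r(b,170,130,320,240)])]))
E
```

```text
t 21.82 pos [354.6 -22.4 192.8] lifteryaw -83.42 tiltfix [0.0014 0.0086 0.    ] F [-0.  -0.  -0.1] w 1.001 q [-0.4  -0.04  2.01  0.    1.16 -0.51]
```

```bash
python3 - <<'E'
from h import *
yy,xx=np.mgrid[:480,:640]
D={n:(dict(np.load(f'pics/t{n}.png.npz') if n!='0' else np.load('pics/top0.png.npz')),dict(np.load(f'pics/s{n}.png.npz') if n!='0' else np.load('pics/side0.png.npz'))) for n in('0','12')}
def big(d,R,cond,z,n):
    im=d['img'].astype(int);g=im.sum(2)/3;sat=im.max(2)-im.min(2)
    m=((xx>R[0])&(xx<R[2])&(yy>R[1])&(yy<R[3])&cond(im,g,sat)).astype(np.uint8); m=cv2.morphologyEx(m,2,np.ones((3,3)))
    c=max(cv2.findContours(m,0,2)[0],key=cv2.contourArea);P=np.array([ray(d,*p[0],z)[:2] for p in c],np.float32)
    (ctr,r)=cv2.minEnclosingCircle(P);print(n,cv2.boundingRect(c),cv2.contourArea(c),np.round(ctr,1),round(r,1),np.round(cv2.minAreaRect(P)[1:],1).tolist() if 0 else '')
for k,(t,s) in D.items():
    print(k)
    big(t,(240,270,345,320),lambda i,g,s:g<100,3,'lifter top')
    big(s,(360,245,430,345),lambda i,g,s:g<90,3,'lifter side')
    big(t,(195,230,250,275),lambda i,g,s:i[...,0]-i[...,2]>60,70,'jar')
    big(s,(335,330,376,380),lambda i,g,s:i[...,0]-i[...,2]>50,70,'jar side')
    big(t,(225,112,255,150),lambda i,g,s:g<70,115,'bottle')
    big(t,(370,235,412,285),lambda i,g,s:(g>200)&(s<14),30,'roll')
    d=s['img'][200:225,325:355].mean((0,1)); print('roll patch side',d.round(0))
t,s=D['12']
big(t,(365,120,450,215),lambda i,g,s:(g>205)&(s<12),161,'box top')
big(s,(205,130,290,190),lambda i,g,s:g>120,161,'box side')
a=np.load('pics/s12.png.npz')['img'].astype(int);b=np.load('pics/s11.png.npz')['img'].astype(int)
print('box side change since s11',np.percentile(np.abs(a-b).sum(2)[125:185,205:280],[50,90,99]))
E
```

```text
0
lifter top (248, 280, 84, 30) 1184.5 [358.7 217.1] 94.9 
lifter side (369, 257, 48, 76) 1278.5 [357.9 215.6] 92.0 
jar (207, 239, 27, 24) 491.0 [455.5 360.8] 30.0 
jar side (341, 331, 31, 32) 686.5 [457.  363.4] 29.9 
bottle (232, 117, 10, 12) 73.0 [723.2 316.5] 13.0 
roll (375, 250, 6, 19) 70.0 [428.9  15. ] 20.3 
roll patch side [ 90. 100. 103.]
12
lifter top (245, 277, 85, 31) 1212.5 [363.5 222.4] 95.9 
lifter side (365, 258, 50, 78) 1348.0 [364.7 219.3] 93.9 
jar (207, 239, 27, 24) 490.0 [456.1 360.5] 29.8 
jar side (341, 331, 31, 32) 685.0 [457.  363.4] 29.9 
bottle (232, 117, 10, 12) 74.0 [723.2 316.5] 13.0 Traceback (most recent call last):
  File "<stdin>", line 16, in <module>
  File "<stdin>", line 7, in big
ValueError: max() iterable argument is empty
```

```bash
python3 - <<'E'
from h import *
s=dict(np.load('pics/s12.png.npz'));t=dict(np.load('pics/t12.png.npz'));s0=np.load('pics/side0.png.npz')['img'].astype(int);b=np.load('pics/s11.png.npz')['img'].astype(int)
a=s['img'].astype(int)
print('box side vs s11',np.percentile(np.abs(a-b).sum(2)[125:185,205:280],[50,90,99]))
print('roll side vs start',np.percentile(np.abs(a-s0).sum(2)[195:228,325:358],[50,90,99]))
yy,xx=np.mgrid[:480,:640]
for n,d,R,z,c in (('top',t,(365,120,450,215),161,lambda g,q:(g>205)&(q<12)),('side',s,(205,130,290,190),161,lambda g,q:g>120)):
    im=d['img'].astype(int);m=((xx>R[0])&(xx<R[2])&(yy>R[1])&(yy<R[3])&c(im.sum(2)/3,im.max(2)-im.min(2))).astype(np.uint8);m=cv2.morphologyEx(m,2,np.ones((5,5)))
    k=max(cv2.findContours(m,0,2)[0],key=cv2.contourArea);P=np.array([ray(d,*p[0],z)[:2] for p in k],np.float32);print(n,cv2.boundingRect(k),cv2.minEnclosingCircle(P))
E
```

```text
box side vs s11 [ 4.  8. 12.]
roll side vs start [ 17. 206. 216.]
top (378, 134, 56, 53) ((617.6445922851562, -35.25967025756836), 57.31169509887695)
side (214, 142, 57, 39) ((620.7775268554688, -36.100711822509766), 60.46712875366211)
```

```bash
python3 -c "
from rig import ctrl; print(ctrl.finish_job())"
```

```text
the job is handed in; nothing more can be done
None
```

I gripped the lifter by its handle and slid the blade under the white box. I then carried the box level to the tall stand and lowered it between the pins. After that I drew the blade straight out, laid the lifter back close to where it started, and handed the job in at about 22 s. The hand-in reported no verdict.

- **Box:** The last look puts its centre about 4 mm from my estimate of the tall nest from above, and about 6 mm from the side, where the latch tab and a known offset inflate the reading. The limit is 9 mm. Its outline did not change after the blade came out. I have no direct measure of its tilt, only that its outline fits a flat box at rail height, to about 3 mm.
- **Lifter:** It was set down at the height and angle it was picked up at, and both cameras show its outline shifted by about 5–8 mm from the start.
- **Bystanders:** The jar and bottle are unmoved. The label roll could not be confirmed: the arm hid it from above, and the side patch had changed, probably from the arm's shadow. Neither lifter nor gripper was ever lower than about 130 mm near it.
- **Pictures:** The last verification picture was refused because I had reached the 12-picture limit. The final checks were therefore numbers only.

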